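# Run a finger along the spice ledge and fold the flip lids shut

## Task

Cooking is done and the flip lids of the three canisters on the spice ledge are all standing open. With the fingers together, run the fingertips lightly along the row, just skimming the canister tops, so that each lid folds over and shuts fully; do it in one run, without lifting away from the row or leaving it until the last lid is shut. Only touch: nothing is gripped or lifted, do not lean on the canisters or shove them along, and leave everything else on the ledge and stove where it stands.

Things in the scene. Friction and masses are not known exactly. Their poses are not given: they have to be found in the camera images.
- ledge: Fixed stainless steel spice ledge, a flat shelf 125 mm deep (its x) and 800 mm long (its y) on end legs; origin on the worktop under its centre, its z up, shelf surface at 165 mm above the origin. Its +y runs along the ledge to the robot's left. A thin rail 30 mm above the shelf runs along its back edge.
- canister_short: Loose white plastic canister with grey cap, rectangular, 66 mm deep (x) by 90 mm long (y), standing lengthwise along the ledge, 0.3 to 0.6 kg; origin at the centre of its underside, z up. With the lid shut its top is 82 mm above the origin, the grey deck round and beside the lid 3 mm lower. The +y half of the top takes the flip lid, a white flap 56 mm wide (x), 46 mm long plus a 5 mm thumb tab, 3 mm thick.
- short_hinge (a point): Point fixed on canister_short: middle of the hinge line, 6 mm from the canister's centre towards its -y, at the height of the shut lid's top. The hinge line runs along its x. A fingertip passing from the hinge side towards +y, between about 3 and 18 mm above the shut lid's top, folds it over far enough; one passing lower than that top jams against the hinge and pushes the canister.
- short_front (a point): Point fixed on canister_short: top of the shut lid 46 mm from the hinge towards the canister's +y, where the lid's free edge lies once shut.
- lid_short (a joint): Angle of that canister's lid: 0 shut flat, growing as it opens; about 1.57 stands straight up on the hinge, more leans back towards the canister's -y; stop at 2.0. The hinge has a little friction (about 0.004 N m), so the lid stays where it is left while steep, and drops shut by itself once it is within about 0.4 rad of shut.
- canister_middle: Loose white plastic canister with grey cap, rectangular, 66 mm deep (x) by 90 mm long (y), standing lengthwise along the ledge, 0.3 to 0.6 kg; origin at the centre of its underside, z up. With the lid shut its top is 98 mm above the origin, the grey deck round and beside the lid 3 mm lower. The +y half of the top takes the flip lid, a white flap 56 mm wide (x), 46 mm long plus a 5 mm thumb tab, 3 mm thick.
- middle_hinge (a point): Point fixed on canister_middle: middle of the hinge line, 6 mm from the canister's centre towards its -y, at the height of the shut lid's top. The hinge line runs along its x. A fingertip passing from the hinge side towards +y, between about 3 and 18 mm above the shut lid's top, folds it over far enough; one passing lower than that top jams against the hinge and pushes the canister.
- middle_front (a point): Point fixed on canister_middle: top of the shut lid 46 mm from the hinge towards the canister's +y, where the lid's free edge lies once shut.
- lid_middle (a joint): Angle of that canister's lid: 0 shut flat, growing as it opens; about 1.57 stands straight up on the hinge, more leans back towards the canister's -y; stop at 2.0. The hinge has a little friction (about 0.004 N m), so the lid stays where it is left while steep, and drops shut by itself once it is within about 0.4 rad of shut.
- canister_tall: Loose white plastic canister with grey cap, rectangular, 66 mm deep (x) by 90 mm long (y), standing lengthwise along the ledge, 0.3 to 0.6 kg; origin at the centre of its underside, z up. With the lid shut its top is 114 mm above the origin, the grey deck round and beside the lid 3 mm lower. The +y half of the top takes the flip lid, a white flap 56 mm wide (x), 46 mm long plus a 5 mm thumb tab, 3 mm thick.
- tall_hinge (a point): Point fixed on canister_tall: middle of the hinge line, 6 mm from the canister's centre towards its -y, at the height of the shut lid's top. The hinge line runs along its x. A fingertip passing from the hinge side towards +y, between about 3 and 18 mm above the shut lid's top, folds it over far enough; one passing lower than that top jams against the hinge and pushes the canister.
- tall_front (a point): Point fixed on canister_tall: top of the shut lid 46 mm from the hinge towards the canister's +y, where the lid's free edge lies once shut.
- lid_tall (a joint): Angle of that canister's lid: 0 shut flat, growing as it opens; about 1.57 stands straight up on the hinge, more leans back towards the canister's -y; stop at 2.0. The hinge has a little friction (about 0.004 N m), so the lid stays where it is left while steep, and drops shut by itself once it is within about 0.4 rad of shut.
- tumbler: Loose glass tumbler, 58 mm across the rim, 70 mm tall, on the ledge in line with the canisters; origin at the centre of its underside.
- chopstick_rest: Loose white ceramic chopstick rest, 56 x 18 mm, 14 mm tall, on the ledge in line with the canisters; origin at the centre of its underside.
- shaker: Loose ceramic shaker with steel cap, 44 mm across, 66 mm tall, on the ledge in line with the canisters; origin at the centre of its underside.
- lighter: Loose steel gas lighter, 20 mm wide, 165 mm long, 24 mm high with its press trigger, lying along the front of the ledge; origin on its underside near its middle.
- steamer: Loose round bamboo steamer with lid, 118 mm across, 75 mm tall, at the +y end of the ledge; origin at the centre of its underside.
- saucepan: Loose steel saucepan, 140 mm across, 70 mm deep, with a long handle, on the left burner of the stove in front of the ledge (burner grates 123 mm above the worktop); origin at the centre of its underside.

How it is judged (in metres and radians):
At the end, for the whole second after the job is handed in: All three lids are shut (joint below 0.06 rad); each canister stands upright (within 0.06 rad), at rest, within 2 cm of where it started; tumbler, chopstick rest, shaker, lighter, steamer and saucepan are upright and within 2 cm of where they started (value of joint each of lid_short, lid_middle, lid_tall below 0.06 rad and distance of each of canister_short, canister_middle, canister_tall, tumbler, chopstick_rest, shaker, lighter, steamer, saucepan from where it was at the start of the episode below 0.02 m and angle between each of canister_short, canister_middle, canister_tall's own z axis and vertical below 0.06 rad and linear speed of each of canister_short, canister_middle, canister_tall below 0.02 m/s and angle between each of tumbler, chopstick_rest, shaker, lighter, steamer, saucepan's own z axis and vertical below 0.1 rad); the robot touches nothing.
It fails at once if a canister is shoved more than 2 cm, lifted or tipped (distance of any of canister_short, canister_middle, canister_tall from where it was at the start of the episode above 0.02 m or angle between any of canister_short, canister_middle, canister_tall's own z axis and vertical above 0.15 rad).
It fails at once if the fingers press on a canister or its lid harder than 25 N (contact force between the fingers and canister_short above 25 N or contact force between the fingers and canister_middle above 25 N or contact force between the fingers and canister_tall above 25 N).
It fails at once if something other than the fingers (gripper body, arm) pushes a canister or its lid with more than 3 N (contact force between the arm and canister_short above 3 N or contact force between the arm and canister_middle above 3 N or contact force between the arm and canister_tall above 3 N).
It fails at once if the fingertips leave the row (more than 6 cm above the tallest canister, or off to its front or back) while some lids are shut and others still stand open (value of joint any of lid_short, lid_middle, lid_tall below 0.06 rad and value of joint any of lid_short, lid_middle, lid_tall above 0.3 rad and (z of the grasp point in the frame of ledge above 0.36 m or x of the grasp point in the frame of ledge below -0.12 m or x of the grasp point in the frame of ledge above 0.14 m)).
It fails at once if a bystander on the ledge or stove is moved more than 2 cm or tipped (distance of any of tumbler, chopstick_rest, shaker, lighter, steamer, saucepan from where it was at the start of the episode above 0.02 m or angle between any of tumbler, chopstick_rest, shaker, lighter, steamer, saucepan's own z axis and vertical above 0.25 rad).
It also fails if it takes over 51 s, if anything falls off the work surface, if the arm or the gripper's body presses on something with over 40 N, if the wrist force passes 120 N, or if a joint passes its speed limit or range.

## Robot

A 7-joint arm with a two-finger parallel gripper is mounted at the origin on the work surface. World frame = base frame: x ahead of the robot, y to its left, z up, the work surface at z = 0. Lengths are in mm, angles in rad, forces in N, time in s.
With the tool pointing down it reaches from about 400 to 875 mm from the base axis. Payload 4.4 kg.
Tool frame: the origin (TCP) lies at the centre of the arm's flange, where the gripper is bolted on; the fingertips stand 173 mm ahead of it and the grasp point (between the pads) lies 155 mm ahead of it; z points along the fingers, y is the direction in which the jaws open and shut (so a half turn about z gives the same grasp; the last joint's range is limited). The gripper opens to 85 mm and grips with 20 to 120 N. Pads are 22 mm wide; open, the fingers measure 114 mm over their backs; the gripper's body (76 mm by 85 mm) begins 54 mm behind the grasp point. The pads swing forward as they close: fully open they stand 13 mm farther back than shut.
Start: joints at [-0.066, 0.628, 0.038, 1.517, -0.027, 0.996, -0.02], TCP at [650.012, 0.021, 404.713] pointing down, gripper open.
Joint ranges: [-3.06, 3.06], [-0.37, 2.12], [-1.25, 1.32], [0.18, 2.47], [-1.1, 4.24], [0.23, 1.98], [-2.94, 2.94]. Speed limits (rad/s): [2.57, 2.57, 3.14, 3.14, 3.14, 3.14, 3.14].

## Interface

Orientations are given as [roll, pitch, yaw] about the fixed x, y, z axes, in that order (R = Rz(yaw) Ry(pitch) Rx(roll)).
In Python, from cell import * gives the robot as it stands. The module is installed in compiled form; this text tells all that it offers.
- The arm moves only by the shell command python3 -m jog 'ROWS'. ROWS is JSON, one flat list of numbers, 5 for each row, row after row: the shift along the tool's x, y, z in mm, then the turn about the tool's z in degrees, then the finger opening in mm, from 0 to 85.4. A call has 1 to 20 rows; each row is the pose to reach, as a shift and turn from the pose commanded when the call began, along the tool's axes at that moment; what a row does not reach only later rows make up. A row lasts 1/12 s, in which the tool goes at most 41.7 mm and 7.16 degrees, less where a joint would pass 70% of its speed; a pose out of reach is approached as far as the arm can. A call with a gripper value outside its range is refused whole. The fingers move at their own pace and stop on an object; the grip force is fixed at half the most. Time passes only in rows, so rows that repeat a pose let the fingers close. It gives the time, the measured TCP pose, the force and the opening at its end, in the units of the state.
- read_state(): the state, without advancing time (a new reading comes with each control period).
- get_image(name): name is "scene" or "side" or "wrist"; returns (picture, depth): 480x640x3 uint8, blue, green, red; 480x640 float32, mm along the optical axis (not along the pixel's ray), 0 where there is no reading.
- camera_params(name): a dict with "K" (3x3 intrinsics, pixels), "T" (4x4, takes a point from camera to world coordinates). Camera axes: x right, y up, looking along -z (the intrinsics and any distortion apply to the point x, -y, -z); pixel columns grow to the right and rows downward; lengths in mm; the calibration is good to about 2 mm. The wrist camera is an equidistant fisheye: a pixel r from the principal point sees the ray r / f radians off the axis. A picture is of the moment at which its call begins: read the wrist's pose just before it. camera_params takes no time and is no camera call; for the wrist camera it gives the pose at the moment of the call.
- finish_job(): hands the job in, once; it reports no verdict.
The state is a dict: "clock": time; "qpos": joint angles; "qd": joint speeds; "tau": joint torques, N m; "eef_pos": TCP position; "tool_rot": TCP orientation; "force": force on the tool from outside, world axes, zero at the start; "torque": the same for the moment, N m; "width": finger opening in mm.
Only numpy, scipy, OpenCV 4.12 (cv2) and the standard library are available. Lean on these libraries where they do the work, as an engineer would, in place of code of your own. Each camera call takes 0.05 s, during which the arm holds its last target.

## Working session

There is one attempt and no reset: what is moved stays moved. The work goes in short steps, Python scripts to look and compute and a shell command to move; the robot and the scene stay as the last step left them, time stands still between calls to the robot, and variables do not carry over. Pictures are saved under pics/ and viewed, and the job is handed in when it is done.

```bash
mkdir -p pics; ls; python3 - <<'E'
from cell import *
import cv2,numpy as np
s=read_state();print(s)
for n in("scene","side","wrist"):
    p,d=get_image(n);cv2.imwrite(f"pics/{n}0.png",p);np.save(f"{n}0.npy",d)
    c=camera_params(n);print(n,c["K"],c["T"],[k for k in c]); np.savez(f"{n}0.npz",K=c["K"],T=c["T"])
E
```

```text
pics
{'clock': 0.0, 'qpos': array([-0.06581974,  0.62933087,  0.03844467,  1.51838868, -0.02700568,
        0.99628866, -0.01999468]), 'qd': array([ 1.32712314e-03,  7.81430280e-05, -6.18785604e-05, -6.82560233e-04,
       -4.63879276e-04,  8.63574394e-04,  4.99695624e-04]), 'tau': array([-1.11932164e-03, -5.63405585e+01,  1.22606792e+00, -1.93450052e+01,
        1.09587883e-02,  1.05136272e-02, -8.84369996e-06]), 'eef_pos': array([6.49697094e+02, 4.51649285e-02, 4.03792096e+02]), 'tool_rot': array([-3.13969525e+00,  2.14988364e-05,  1.57081565e+00]), 'force': array([-0.50041444,  0.43665535, -0.41539532]), 'torque': array([ 0.00082498,  0.0390607 , -0.02363194]), 'width': 85.23506156100686}
scene [[509.68857477   0.         313.99244057]
 [  0.         509.68857477 239.35715971]
 [  0.           0.           1.        ]] [[ 1.13138002e-01 -7.15350946e-01  6.89545369e-01  1.17980437e+03]
 [ 9.93576989e-01  8.29476794e-02 -7.69704452e-02 -2.97639950e+01]
 [-2.13530740e-03  6.93824694e-01  7.20140774e-01  8.56457334e+02]
 [ 0.00000000e+00  0.00000000e+00  0.00000000e+00  1.00000000e+00]] ['K', 'T']
side [[535.42703051   0.         319.89303593]
 [  0.         535.42703051 243.31647349]
 [  0.           0.           1.        ]] [[ 8.29735103e-01  3.61359177e-01 -4.25392999e-01 -2.47832583e+00]
 [-5.57833708e-01  5.10919738e-01 -6.54050897e-01 -7.53085819e+02]
 [-1.90056142e-02  7.79987542e-01  6.25506371e-01  9.27818011e+02]
 [ 0.00000000e+00  0.00000000e+00  0.00000000e+00  1.00000000e+00]] ['K', 'T']
wrist [[371.64829954   0.         317.05168526]
 [  0.         371.64829954 240.07711452]
 [  0.           0.           1.        ]] [[ 9.99999368e-01 -4.31286486e-04  1.03805843e-03  6.48899396e+02]
 [ 1.16926381e-04  9.58367518e-01  2.85537541e-01  7.24431196e+01]
 [-1.11798996e-03 -2.85537239e-01  9.58366963e-01  3.74086980e+02]
 [ 0.00000000e+00  0.00000000e+00  0.00000000e+00  1.00000000e+00]] ['K', 'T']
```

View pics/scene0.png

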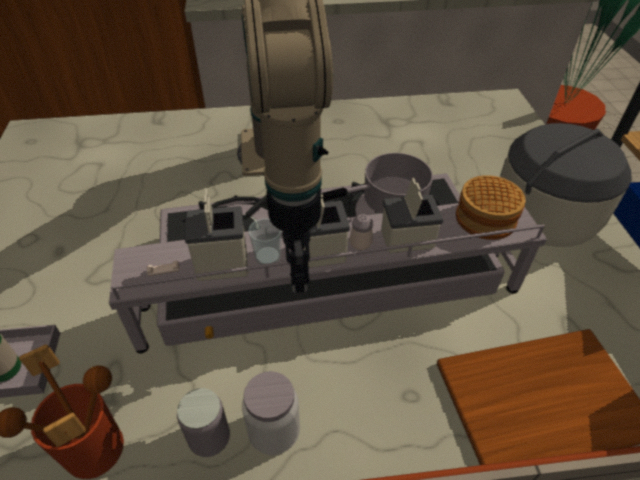

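View pics/side0.png

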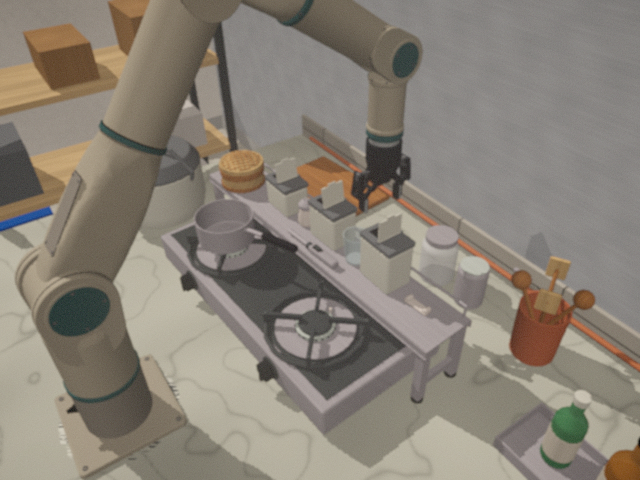

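View pics/wrist0.png

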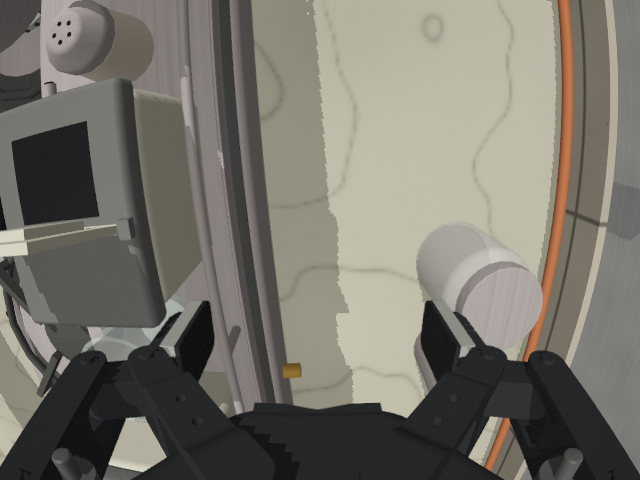

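The row runs, from −y: chopstick rest (scene 165,267), canister (215,240), tumbler (266,240), canister (325,225), shaker (362,232), canister (412,220) and steamer (490,205). All three lids are standing. Next I'll make a metric top-down view from depth.

```bash
cat > h.py <<'E'
import numpy as np,cv2
def cloud(n,tag="0"):
    d=np.load(f"{n}{tag}.npy");c=np.load(f"{n}{tag}.npz");K,T=c["K"],c["T"]
    v,u=np.mgrid[0:480,0:640]
    X=np.stack([(u-K[0,2])/K[0,0]*d,-(v-K[1,2])/K[1,1]*d,-d],-1)
    P=X@T[:3,:3].T+T[:3,3]; P[d==0]=np.nan
    return P
def px(n,p,tag="0"):
    c=np.load(f"{n}{tag}.npz");K,T=c["K"],c["T"]
    q=(np.atleast_2d(p)-T[:3,3])@T[:3,:3]
    return np.stack([K[0,0]*q[:,0]/-q[:,2]+K[0,2],K[1,1]*-q[:,1]/-q[:,2]+K[1,2]],-1)
E
python3 - <<'E'
from h import *
for n in("scene","side"):
    P=cloud(n);img=cv2.imread(f"pics/{n}0.png")
    # top map: 1 px=1.3mm; u = y from -450..450 , v = x 450..850
    H=np.zeros((420,700,3),np.uint8);Z=np.full((420,700),-1e9)
    m=np.isfinite(P[...,0])&(P[...,2]>100)&(P[...,2]<345)&(P[...,0]>420)&(P[...,0]<840)&(abs(P[...,1])<450)
    for p,c in sorted(zip(P[m].tolist(),img[m].tolist()),key=lambda t:t[0][2]):
        a,b=int(840-p[0]),int((450-p[1])/900*699)
        zz=int(np.clip((p[2]-100)/245*255,0,255))
        cv2.rectangle(H,(b,a),(b+1,a+1),tuple(int(x) for x in cv2.applyColorMap(np.uint8([[zz]]),cv2.COLORMAP_JET)[0,0]),-1)
    cv2.imwrite(f"pics/top_{n}.png",H)
E
python3 -c "
import cv2,numpy as np
cv2.imwrite('pics/tops.png',cv2.resize(np.vstack([cv2.imread('pics/top_scene.png')[60:340],cv2.imread('pics/top_side.png')[60:340]]),(700,560)))
a=cv2.imread('pics/scene0.png')[170:290,100:560];cv2.imwrite('pics/scz.png',cv2.resize(a,(800,209)))
b=cv2.imread('pics/side0.png')[140:330,220:470];cv2.imwrite('pics/siz.png',cv2.resize(b,(750,570)))"
```

```text
(no output)
```

View pics/tops.png

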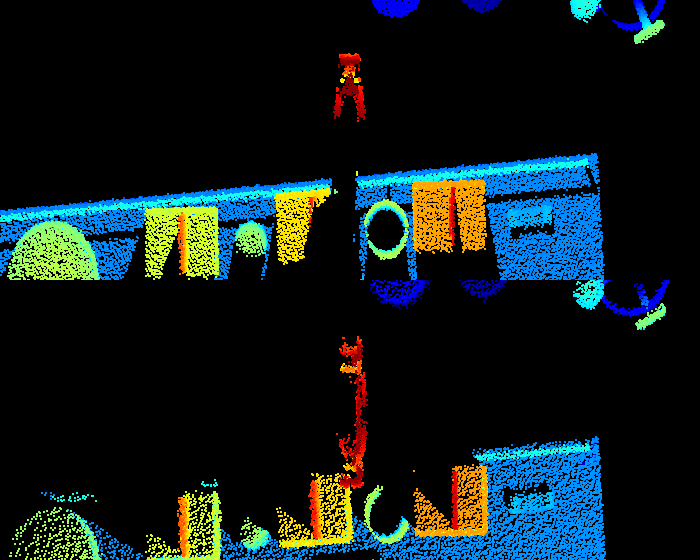

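View pics/siz.png

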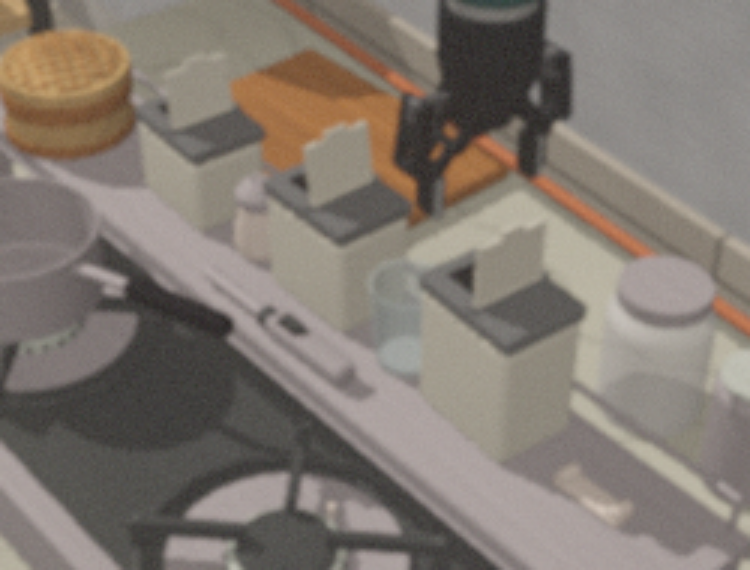

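```bash
python3 - <<'E'
from h import *
A=np.vstack([cloud(n).reshape(-1,3) for n in("scene","side")]);A=A[np.isfinite(A[:,0])]
m=(A[:,0]>420)&(A[:,0]<720)&(A[:,1]>-360)&(A[:,1]<520)
A=A[m]
h,e=np.histogram(A[:,2],bins=np.arange(120,350,3))
print([(int(a),int(b)) for a,b in zip(e,h) if b>60])
# rail points
for n in("scene","side"):
    P=cloud(n).reshape(-1,3);P=P[np.isfinite(P[:,0])]
    s=P[(P[:,2]>160)&(P[:,2]<170)&(P[:,0]>430)&(P[:,0]<720)&(P[:,1]>-345)&(P[:,1]<520)]
    print(n,'shelf z',np.median(s[:,2]),len(s))
    # back edge: max x per y bin ; front: min x
    r=[]
    for y in range(-340,500,20):
        b=s[abs(s[:,1]-y)<10]
        if len(b)>30: r.append((y,round(np.percentile(b[:,0],2),0),round(np.percentile(b[:,0],98),0)))
    print(r)
for n in ("scene","side"):
  P=cloud(n).reshape(-1,3);P=P[np.isfinite(P[:,0])]
  for name,y0,y1 in(("t",-200,-50),("m",-10,110),("s",150,285)):
    q=P[(P[:,1]>y0)&(P[:,1]<y1)&(P[:,0]>480)&(P[:,0]<680)&(P[:,2]>225)&(P[:,2]<345)]
    h,e=np.histogram(q[:,2],bins=np.arange(225,345,1))
    k=h.argmax();z=e[k]+.5
    d=q[abs(q[:,2]-z)<2.5]
    b=cv2.minAreaRect(d[:,:2].astype(np.float32))
    l=q[q[:,2]>z+12]
    print(n,name,'z',round(np.median(d[:,2]),1),'y',np.percentile(d[:,1],[.5,99.5]).round(1),'x',np.percentile(d[:,0],[.5,99.5]).round(1),b)
    print('  lid',len(l),np.median(l,0).round(1),'x',np.percentile(l[:,0],[1,99]).round(1),'zmax',np.percentile(l[:,2],99).round(1),'dy/dz',np.polyfit(l[:,2],l[:,1],1).round(3),'dy/dx',np.polyfit(l[:,0],l[:,1],1).round(3))
E
```

```text
[(120, 191), (123, 217), (126, 106), (129, 72), (132, 64), (135, 65), (144, 379), (147, 745), (150, 686), (153, 653), (156, 683), (159, 1206), (162, 8913), (165, 6076), (168, 862), (171, 732), (174, 766), (177, 655), (180, 580), (183, 512), (186, 517), (189, 562), (192, 1013), (195, 1490), (198, 841), (201, 625), (204, 553), (207, 561), (210, 564), (213, 617), (216, 625), (219, 626), (222, 661), (225, 1097), (228, 1171), (231, 1122), (234, 1068), (237, 584), (240, 906), (243, 1108), (246, 335), (249, 282), (252, 304), (255, 513), (258, 1079), (261, 412), (264, 228), (267, 238), (270, 316), (273, 1571), (276, 830), (279, 151), (282, 139), (285, 145), (288, 150), (291, 128), (294, 175), (297, 168), (300, 120), (303, 126), (306, 162), (309, 151), (312, 145), (315, 107), (318, 143), (321, 153), (324, 121), (327, 117), (330, 129), (333, 139), (336, 137), (339, 126), (342, 187), (345, 200)]
scene shelf z 163.92673225044314 9373
[(-320, np.float64(500.0), np.float64(623.0)), (-300, np.float64(498.0), np.float64(623.0)), (-280, np.float64(496.0), np.float64(621.0)), (-260, np.float64(495.0),
[... 4152 characters left out ...]
3529052734375, 94.1463851928711), 2.4868435859680176)
  lid 382 [ 559.3 -135.6  309.3] x [532.4 588.6] zmax 329.7 dy/dz [ 3.30000e-02 -1.45637e+02] dy/dx [ 9.00000e-03 -1.40697e+02]
side m z 260.6 y [-8.3 91.5] x [514.2 597.8] ((556.83642578125, 40.527503967285156), (83.89364624023438, 106.28912353515625), 4.053014278411865)
  lid 722 [575.2  12.6 301.3] x [523.1 662.8] zmax 343.7 dy/dz [ -0.696 233.096] dy/dx [ -0.561 344.352]
side s z 245.0 y [167.4 260.6] x [498.3 567. ] ((532.7379760742188, 214.83425903320312), (68.44865417480469, 96.97023010253906), 1.727563738822937)
  lid 322 [533.  213.8 276.2] x [505.1 561.9] zmax 296.6 dy/dz [1.63000e-01 1.68962e+02] dy/dx [3.20000e-02 1.96948e+02]
```

The pictures and depth give:

| Item | Position (mm) |
|---|---|
| Ledge shelf | z ≈ 165, yawed about 4.3° |
| Tall canister centre | ≈ (561, −129), shut-lid top z ≈ 279 |
| Middle canister centre | ≈ (552, 46), shut-lid top z ≈ 263 |
| Short canister centre | ≈ (535, 215), shut-lid top z ≈ 247 |

The sweep runs from −y to +y, stepping down. I'll first rise and shut the fingers behind the row.

```bash
python3 -m jog '[0,0,-20,0,0, 0,0,-45,0,0, 0,0,-70,0,0, 0,0,-95,0,0, 0,0,-120,0,0, 0,0,-120,0,0, -30,0,-120,0,0, -60,0,-120,0,0, -90,0,-120,0,0, -120,0,-120,0,0, -150,0,-120,0,0, -180,0,-120,0,0, -210,0,-120,0,0, -230,0,-120,0,0, -230,0,-120,0,0, -230,0,-120,0,0]'
```

```text
clock: 1.48
eef_pos: [649.5, -231.6, 523.7]
tool_rot: [-3.14, -0.0, 1.568]
force: [0.3, 1.1, -0.5]
width: -0.0
```

```bash
python3 -m jog '[0,-25,0,0,0, 0,-50,0,0,0, 0,-75,0,0,0, 0,-81,0,0,0, 0,-81,0,0,0, 0,-81,20,0,0, 0,-81,40,0,0, 0,-81,50,0,0, 0,-81,50,0,0, 0,-81,50,0,0]'
python3 - <<'E'
from cell import *
import cv2,numpy as np
print(read_state()["eef_pos"],read_state()["tool_rot"])
for n in("scene","side"):
    p,d=get_image(n);cv2.imwrite(f"pics/{n}1.png",p);np.save(f"{n}1.npy",d)
    c=camera_params(n);np.savez(f"{n}1.npz",K=c["K"],T=c["T"])
a=cv2.imread('pics/scene1.png')[150:290,100:560];b=cv2.imread('pics/side1.png')[140:330,220:520]
cv2.imwrite('pics/z1.png',np.vstack([cv2.resize(a,(600,183)),cv2.resize(b,(600,380))]))
E
```

```text
clock: 2.32
eef_pos: [569.9, -229.3, 474.3]
tool_rot: [-3.141, -0.001, 1.572]
force: [0.6, 0.2, 0.9]
width: 0.2
[ 569.87702408 -229.31118054  474.3374668 ] [-3.14109735e+00 -6.74553884e-04  1.57202194e+00]
```

View pics/z1.png

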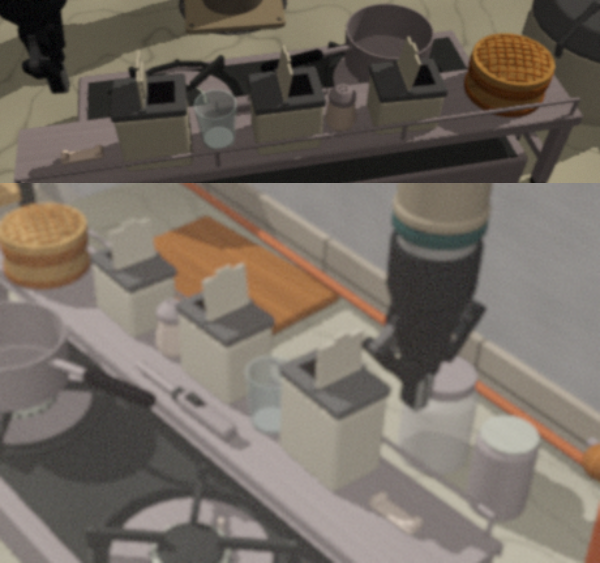

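```bash
python3 - <<'E'
from h import *
s=np.load('scene1.npz')
for n in ("scene","side"):
  P=cloud(n,"1").reshape(-1,3);P=P[np.isfinite(P[:,0])]
  q=P[(P[:,1]>-262)&(P[:,1]<-195)&(P[:,0]>530)&(P[:,0]<610)&(P[:,2]>220)&(P[:,2]<420)]
  print(n,'tip z',np.percentile(q[:,2],[.2,1,5]).round(1))
  l=q[q[:,2]<q[:,2].min()+20]; print(' x',np.percentile(l[:,0],[2,98]).round(1),'y',np.percentile(l[:,1],[2,98]).round(1),len(l))
  for nm,z,y0,y1 in(("t",276,-200,-50),("m",260,-10,105),("s",244,150,285)):
    d=P[(P[:,1]>y0)&(P[:,1]<y1)&(P[:,0]>480)&(P[:,0]<640)&(abs(P[:,2]-z)<3.5)]
    f=P[(P[:,1]>y0)&(P[:,1]<y1)&(P[:,0]>480)&(P[:,0]<640)&(P[:,2]>z+10)&(P[:,2]<z+60)]
    print(' ',nm,'deck z',np.median(d[:,2]).round(1),'x',np.percentile(d[:,0],[.5,99.5]).round(1),'y',np.percentile(d[:,1],[.5,99.5]).round(1),'lid med',np.median(f,0).round(1),'ztop',np.percentile(f[:,2],99).round(1),'y',np.percentile(f[:,1],[2,98]).round(1))
E
```

```text
scene tip z [300.2 302.  311.2]
 x [568.  585.8] y [-239.3 -217.5] 124
  t deck z 275.0 x [529.9 598.7] y [-173.3  -82. ] lid med [ 574.3 -131.7  312.5] ztop 328.2 y [-134.4 -128.6]
  m deck z 259.0 x [519.8 590.4] y [ 1.4 93.9] lid med [558.9  46.1 293.5] ztop 311.5 y [41.5 51.5]
  s deck z 243.0 x [503.8 572.9] y [170.7 262.3] lid med [540.3 214.7 275.4] ztop 295.4 y [210.8 219.5]
side tip z [303.6 307.4 316.4]
 x [554.2 580.3] y [-242.  -224.5] 97
  t deck z 276.6 x [525.  594.3] y [-176.6  -83. ] lid med [ 558.9 -135.5  308.1] ztop 329.5 y [-138.3 -132.4]
  m deck z 260.4 x [515. 586.] y [-2. 91.] lid med [549.6  44.1 291.1] ztop 312.9 y [38.9 49.8]
  s deck z 244.7 x [497.8 568. ] y [166.8 259.7] lid med [533.  213.8 275.2] ztop 297.6 y [207.9 219.4]
```

The fingertips measure z ≈ 301, about 25 mm above the tall deck, which matches the pose minus 173 mm. All lids stand at y ≈ −134, 45 and 214. I'll lower by 13 mm, to about 9 mm above the shut-lid top, and sweep the tall canister.

```bash
python3 -m jog '[0,0,7,0,0, 0,0,13,0,0, 0,0,13,0,0, 10,-1,13,0,0, 20,-2,13,0,0, 30,-2,13,0,0, 40,-3,13,0,0, 50,-4,13,0,0, 60,-5,13,0,0, 68,-5,13,0,0, 76,-6,13,0,0, 84,-6,13,0,0, 92,-7,13,0,0, 100,-8,13,0,0, 108,-8,13,0,0, 116,-9,13,0,0, 124,-10,13,0,0, 132,-10,13,0,0, 140,-11,13,0,0, 148,-11,13,0,0]'
python3 - <<'E'
from cell import *
import cv2,numpy as np
print(read_state()["eef_pos"])
p,d=get_image("side");q,_=get_image("wrist")
a=p[140:330,220:520]
cv2.imwrite('pics/z2.png',np.hstack([cv2.resize(a,(400,253)),cv2.resize(q,(338,253))]))
E
```

```text
clock: 4.08
eef_pos: [557.9, -81.2, 461.7]
tool_rot: [-3.141, -0.0, 1.571]
force: [-0.5, -1.0, -0.9]
width: 0.0
[557.85236408 -81.18260744 461.71224593]
```

View pics/z2.png

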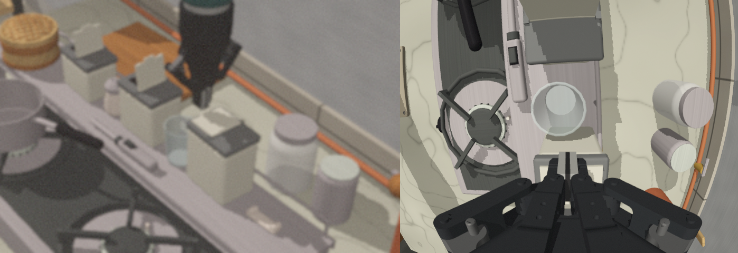

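The tall lid has folded under the tip (tip near 205,100 in the side view). There was no notable force. I'll continue past it, step down 17 mm, and sweep the middle canister.

```bash
python3 -m jog '[9,0,0,0,0, 18,-1,0,0,0, 26,-1,3,0,0, 36,-1,8,0,0, 46,-2,13,0,0, 56,-2,17,0,0, 66,-3,17,0,0, 76,-3,17,0,0, 86,-4,17,0,0, 95,-4,17,0,0, 104,-5,17,0,0, 112,-5,17,0,0, 120,-5,17,0,0, 128,-6,17,0,0, 136,-6,17,0,0, 144,-7,17,0,0, 152,-7,17,0,0, 160,-8,17,0,0, 168,-8,17,0,0, 174,-8,17,0,0]'
python3 - <<'E'
from cell import *
import cv2,numpy as np
print(read_state()["eef_pos"])
p,d=get_image("side");q,_=get_image("scene")
a=p[140:330,220:520];b=q[150:290,100:560]
cv2.imwrite('pics/z3.png',np.vstack([cv2.resize(a,(600,380)),cv2.resize(b,(600,183))]))
E
```

```text
clock: 5.85
eef_pos: [549.9, 93.2, 444.7]
tool_rot: [-3.142, -0.0, 1.571]
force: [0.1, -0.1, -0.4]
width: 0.0
[549.93950368  93.18385324 444.71647313]
```

View pics/z3.png

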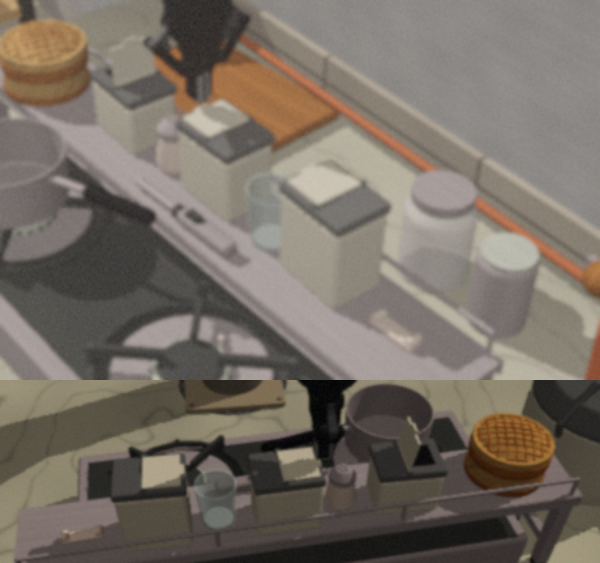

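The tall lid lies flat (320,183) and the middle lid is down (220,118 in the side view); canisters and bystanders haven't moved. Next I'll step down 16 mm and sweep the short canister.

```bash
python3 -m jog '[8,-1,0,0,0, 15,-2,0,0,0, 24,-3,4,0,0, 34,-4,8,0,0, 44,-5,12,0,0, 54,-6,16,0,0, 64,-7,16,0,0, 74,-8,16,0,0, 84,-10,16,0,0, 94,-11,16,0,0, 104,-12,16,0,0, 112,-13,16,0,0, 120,-14,16,0,0, 128,-15,16,0,0, 136,-16,16,0,0, 144,-16,16,0,0, 152,-17,16,0,0, 160,-18,16,0,0, 170,-18,16,0,0, 180,-19,16,0,0]'
python3 - <<'E'
from cell import *
import cv2,numpy as np
print(read_state()["eef_pos"])
p,d=get_image("side");q,_=get_image("scene")
a=p[140:330,220:520];b=q[150:290,100:560]
cv2.imwrite('pics/z4.png',np.vstack([cv2.resize(a,(600,380)),cv2.resize(b,(600,183))]))
E
```

```text
clock: 7.62
eef_pos: [531.1, 272.8, 428.7]
tool_rot: [3.141, -0.0, 1.57]
force: [-0.1, -0.1, -0.1]
width: 0.2
[531.11607379 272.84817235 428.73965787]
```

View pics/z4.png

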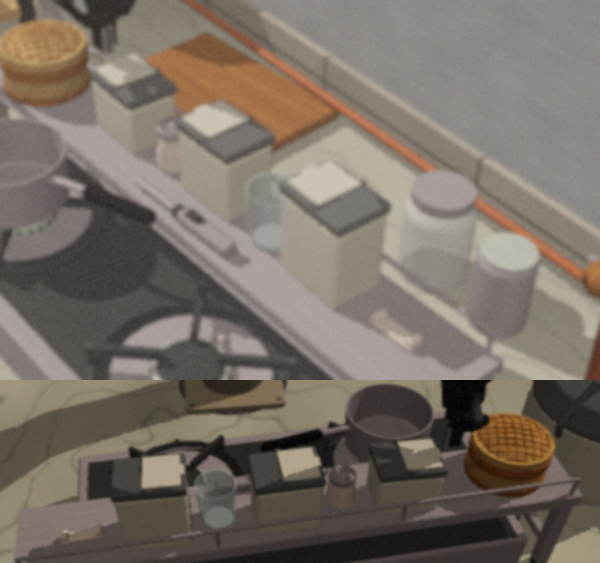

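All three lids look down, at side-view (125,70), (218,118) and (320,183). I'll clear the last lid while staying low, then measure lid flatness by depth before lifting.

```bash
python3 -m jog '[8,-1,0,0,0, 14,-1,0,0,0, 14,-1,0,0,0, 14,-1,0,0,0, 14,-1,0,0,0, 14,-1,0,0,0]'
cat > chk.py <<'E'
from cell import *
from h import *
import sys
t=sys.argv[1]
for n in("scene","side"):
    p,d=get_image(n);cv2.imwrite(f"pics/{n}{t}.png",p);np.save(f"{n}{t}.npy",d)
    c=camera_params(n);np.savez(f"{n}{t}.npz",K=c["K"],T=c["T"])
    P=cloud(n,t).reshape(-1,3);I=p.reshape(-1,3).max(1);k=np.isfinite(P[:,0]);P=P[k];I=I[k]
    for nm,z,y0,y1,xc,hy in(("t",276,-200,-50,561,-135),("m",260,-10,105,552,40),("s",244,150,275,535,209.5)):
        b=(P[:,1]>y0)&(P[:,1]<y1)&(P[:,0]>480)&(P[:,0]<640)
        dk=P[b&(abs(P[:,2]-z)<4.5)]
        deck=P[b&(P[:,1]<hy-6)&(P[:,1]>hy-30)&(abs(P[:,0]-xc)<25)&(P[:,2]>z-8)]
        l=P[b&(P[:,1]>hy+6)&(P[:,1]<hy+42)&(abs(P[:,0]-xc)<20)&(P[:,2]>z-15)]
        print(n,nm,'x',np.percentile(dk[:,0],[.5,99.5]).round(1),'y',np.percentile(dk[:,1],[.5,99.5]).round(1),'deck',np.median(deck[:,2]).round(1),'lid z',np.median(l[:,2]).round(1),'slope',np.polyfit(l[:,1],l[:,2],1)[0].round(3),'deck slope',np.polyfit(deck[:,1],deck[:,2],1)[0].round(3),'max',np.percentile(l[:,2],99).round(1),len(l))
E
python3 chk.py 5
```

```text
clock: 8.22
eef_pos: [530.2, 285.5, 428.7]
tool_rot: [3.142, 0.0, 1.57]
force: [-1.0, -0.0, -0.6]
width: 0.2
scene t x [529.5 599.2] y [-173.3  -82. ] deck 275.0 lid z 278.0 slope -0.007 deck slope -0.007 max 280.1 368
scene m x [519.6 590.5] y [ 1.3 93.9] deck 259.0 lid z 262.1 slope 0.001 deck slope 0.003 max 264.4 342
scene s x [503.8 572.1] y [170.5 262.1] deck 243.0 lid z 522.1 slope 4.203 deck slope -0.003 max 603.2 1676
side t x [525. 594.] y [-176.5  -83.3] deck 276.6 lid z 279.7 slope -0.004 deck slope -0.013 max 282.1 212
side m x [513.7 586.2] y [-2.4 92.6] deck 260.6 lid z 263.9 slope 0.003 deck slope -0.003 max 266.8 162
side s x [497.4 566.4] y [167.3 260.1] deck 244.9 lid z 528.0 slope -0.263 deck slope 0.016 max 643.2 1363
```

```bash
python3 - <<'E'
from h import *
for n in("scene","side"):
    P=cloud(n,"5").reshape(-1,3);P=P[np.isfinite(P[:,0])]
    l=P[(P[:,1]>215)&(P[:,1]<251)&(abs(P[:,0]-535)<20)&(P[:,2]>235)&(P[:,2]<300)]
    print(n,np.median(l[:,2]),np.polyfit(l[:,1],l[:,2],1)[0],np.percentile(l[:,2],[1,99]),len(l))
a=cv2.imread('pics/side5.png')[140:330,220:520];b=cv2.imread('pics/scene5.png')[150:290,100:560]
cv2.imwrite('pics/z5.png',np.vstack([cv2.resize(a,(600,380)),cv2.resize(b,(600,183))]))
E
```

```text
scene 246.05561223655667 0.0037901666736281227 [243.19583515 248.3564704 ] 306
side 248.10449498496268 0.011810416705299582 [244.996297   251.11425246] 131
```

View pics/z5.png

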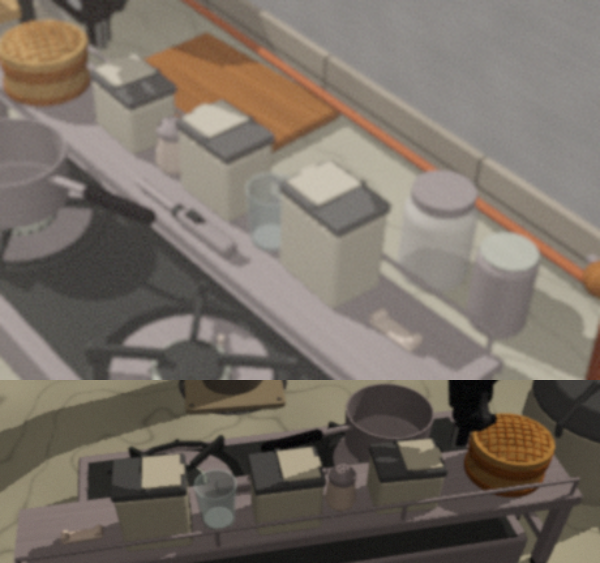

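All three lids lie flat: slopes are below 0.012 and the lids sit 3 mm above their decks. The canisters measure unmoved. I'll lift straight up, settle and hand in.

```bash
python3 -m jog '[0,0,-15,0,0, 0,0,-35,0,0, 0,0,-60,0,0, 0,0,-85,0,0, 0,0,-100,0,0, 0,0,-100,0,0, 0,0,-100,0,0, 0,0,-100,0,0, 0,0,-100,0,0]'
python3 - <<'E'
from cell import *
import cv2,numpy as np
p,_=get_image("side");q,_=get_image("scene")
cv2.imwrite('pics/z6.png',np.vstack([cv2.resize(p[140:330,220:520],(600,380)),cv2.resize(q[150:290,100:560],(600,183))]))
for n,c in(("side",p),("scene",q)):
    o=cv2.imread(f"pics/{n}5.png"); print(n,(cv2.absdiff(o,c).max(2)>40).sum())
E
```

```text
clock: 9.07
eef_pos: [529.8, 285.8, 527.2]
tool_rot: [-3.139, 0.001, 1.571]
force: [-0.5, 0.5, -0.1]
width: 0.3
side 9480
scene 8698
```

View pics/z6.png

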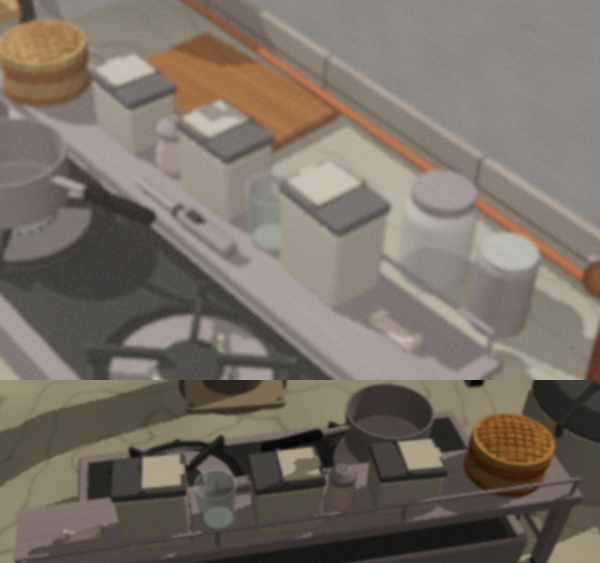

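The lids are shut flat, everything on the ledge stands as before, and the gripper is clear.

```bash
python3 -c "
from cell import *
print(finish_job())"
```

```text
the job is handed in; nothing more can be done
None
```

All three lids were shut in one run and the job is handed in. With the fingers shut, I swept from −y to +y about 9 mm above each shut-lid top, stepping down from tall to middle to short without leaving the row. It finished at about 9 s on the robot clock.

- **Lids:** depth from both cameras showed each lid about 3 mm above its deck, with slopes of 0.012 rad or less.
- **Canisters:** their edges matched the starting measurements to about 1–2 mm.
- **Bystanders:** they looked unmoved in the final pictures, but I did not measure their positions.
- **Forces:** readings at the end of each move were about 1 N on each axis, which is the same as free air. I had no force readings within the moves.
- **Check that failed:** the first flatness check of the short lid picked up the arm in its depth points. I repeated it with those points removed and it passed.
- **Disagreement:** the two cameras differed by about 2 mm in height and about 5 mm in x, so I averaged them to place the sweep.

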